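# Sweep the brass slugs off the soldering board into the catch pan

## Task

Clear the heat-proof board: sweep the three brass slugs across it with the fingertips and over its edge so that all three drop into the steel catch pan beside it. Only push the slugs along the board; never pick one up. Leave the white melting dish standing where it is, and do not disturb the other things on the bench.

Things in the scene. Friction and masses are not known exactly. Their poses are not given: they have to be found in the camera images.
- board: off-white heat-proof board with ruled lines and scorch marks, fixed; 270 mm (its x) by 240 mm (its y), flat top 30 mm above the bench, no rim. Origin: centre of its underside; turned about the vertical. Slugs and dish stand one each in four lanes along its y, centred at x = -87, -29, 29 and 87 mm (within 6 mm), up to 55 mm from the middle along y; which is in which lane varies
- pan: open steel catch pan, fixed along the board's +y or -y edge (varies), turned like the board; 270 mm (its x) by 100 mm (its y), 24 mm high, so its rim is 6 mm below the board's top; walls and floor 3 mm. Origin: centre of its underside, on the bench, 172 mm from the board's centre; gap to the board 2 mm
- slug1_center (a point): cast brass disc, 22 mm across and 10 mm thick, about 30 g, lying flat and loose on the heat-proof board; this point is its centre (5 mm above the board's surface)
- slug2_center (a point): cast brass disc, 22 mm across and 10 mm thick, about 30 g, lying flat and loose on the heat-proof board; this point is its centre (5 mm above the board's surface)
- slug3_center (a point): cast brass disc, 22 mm across and 10 mm thick, about 30 g, lying flat and loose on the heat-proof board; this point is its centre (5 mm above the board's surface)
- slug1: the first slug itself (origin at the centre of its underside)
- slug2: the second slug itself (origin at the centre of its underside)
- slug3: the third slug itself (origin at the centre of its underside)
- dish: small white ceramic melting dish, round and open, 40 mm across the rim, 24 mm high, 100 g, standing loose on the board in the lane without a slug; origin: centre of its underside. It stays where it is
- mould: black ingot mould with three slots, fixed against the board's other long edge, opposite the pan; 220 mm x 70 mm, 27 mm high (3 mm below the board's top); origin: centre of its underside. Not the place for the slugs
- jar: amber jar with a black cap, 56 mm across, 65 mm high, loose on the bench to the left; origin: centre of its underside
- torch: unlit hand torch with black handle and copper nozzle, about 225 mm long, 38 mm high, lying loose on the bench to the right; origin under its handle
- hexkey: bent steel hex key, 90 x 28 mm, 8 mm thick, lying loose beyond the board; origin: middle of its long arm, on the bench
- brush: bench brush lying loose on the bench to the right; origin: middle of its underside
- mandrel: tapered steel ring post on a round foot, 64 mm across the foot, 110 mm high, loose on the bench to the left; origin: centre of its underside

How it is judged:
At the end, for the whole second after the job is handed in: All three slugs lie at rest inside the catch pan (centre within its walls and below its rim), and the melting dish stands upright within 15 mm of where it began (x of slug1_center in the frame of pan between -0.132 and 0.132 m and y of slug1_center in the frame of pan between -0.047 and 0.047 m and z of each of slug1_center, slug2_center, slug3_center in the frame of pan below 0.023 m and linear speed of each of slug1, slug2, slug3 below 0.02 m/s and x of slug2_center in the frame of pan between -0.132 and 0.132 m and y of slug2_center in the frame of pan between -0.047 and 0.047 m and x of slug3_center in the frame of pan between -0.132 and 0.132 m and y of slug3_center in the frame of pan between -0.047 and 0.047 m and distance of dish from where it was at the start of the episode below 0.015 m and angle between dish's own z axis and vertical below 0.2 rad); the robot touches nothing.
It fails at once if a slug is lifted: its centre rises more than 10 mm above where it lay (height (world z) of any of slug1_center, slug2_center, slug3_center above 0.045 m).
It fails at once if the melting dish is shifted more than 15 mm or tipped (distance of dish from where it was at the start of the episode above 0.015 m or angle between dish's own z axis and vertical above 0.4 rad).
It fails at once if another loose thing on the bench is moved more than 20 mm (distance of any of jar, torch, hexkey, brush, mandrel from where it was at the start of the episode above 0.02 m).
It also fails if it takes over 50 s, if anything falls off the work surface, if the arm or the gripper's body presses on something with over 40 N, if the wrist force passes 120 N, or if a joint passes its speed limit or range.

## Robot

A 6-joint arm with a two-finger parallel gripper is mounted at the origin on the work surface. World frame = base frame: x ahead of the robot, y to its left, z up, the work surface at z = 0. Lengths are in m, angles in rad, forces in N, time in s.
With the tool pointing down it reaches from about 0.375 to 0.9 m from the base axis. Payload 3.1 kg.
Tool frame: the origin (TCP) lies at the very end of the fingers, on their centre line; the grasp point (between the pads) lies 19 mm behind it (hold_point_z is the distance from the TCP to the grasp point, in m); z points along the fingers, x is the direction in which the jaws open and shut, and the axes are right-handed (so a half turn about z gives the same grasp; the last joint's range is limited). The gripper opens to 87 mm and grips with 3 to 60 N. Pads are 19 mm wide; open, the fingers measure 117 mm over their backs; the gripper's body (75 mm by 190 mm) begins 51 mm behind the grasp point.
Start: joints at [1.054, 0.527, 1.433, -0, 1.181, -0.178], TCP at [0.207, 0.59, 0.223] pointing down, gripper open.
Joint ranges: [-3.08, 3.08], [-0.75, 2.2], [0.22, 2.44], [-1.43, 4.57], [0, 2.65], [-2.85, 2.85]. Speed limits (rad/s): [2.79, 2.79, 3.14, 3.14, 3.14, 3.14].

## Interface

Orientations are given as a unit quaternion [x, y, z, w].
In Python, from rig import * gives the robot as it stands.
- The arm moves only by the tool carry_out, never from a script. Its argument "deltas" is a list of rows, each a list of 7 numbers: the closure, from -1 (fully open) to 1 (shut), then the shift along the tool's x, y, z in units of 25 mm (1.0 is 25 mm), then the turn, a rotation vector about the tool's x, y, z in degrees. In form: [[jaw, x, y, z, rx, ry, rz], ...]. A call has 1 to 8 rows; each row is the pose to reach, as a shift and turn from the pose commanded when the call began, along the tool's axes at that moment; what a row does not reach only later rows make up. A row lasts 1/10 s, in which the tool goes at most 50 mm and 8.59 degrees, less where a joint would pass 70% of its speed; a pose out of reach is approached as far as the arm can. A call with a gripper value outside its range is refused whole. The fingers move at their own pace and stop on an object; "force" is the grip in N (left out, the last holds). Time passes only in rows, so rows that repeat a pose let the fingers close. It gives the time, the measured TCP pose, the force and the opening at its end, in the units of the state.
- get_obs(): the state, without advancing time (a new reading comes with each control period).
- camera(name): name is "side" or "top"; returns (picture, depth): 480x640x3 uint8, red, green, blue; 480x640 float32, m along the optical axis (not along the pixel's ray), 0 where there is no reading.
- camera_info(name): a dict with "mtx" (3x3 intrinsics, pixels), "dist_coeffs" ([k1, k2, p1, p2, k3] as OpenCV has them; the pictures are not rectified), "origin" and "rotation" of the camera in the world. Camera axes: x right, y down, z forward; pixel columns grow to the right and rows downward; lengths in m; the calibration is good to about 2 mm. A picture is of the moment at which its call begins. camera_info takes no time and is no camera call.
- hand_in(): hands the job in, once; it reports no verdict.
Trained networks look in the newest picture that a camera, given by its name, has taken for a name from the list of things; names that differ only in an ending like _2 or _b are one class to them, and where a whole thing is asked for, a point or a joint stands for the part that bears it (a point fixed in the world has none). Each returns a list of dicts, best first, with "score" (0 to 1); they miss things now and then, are a little off and sometimes report something else, mostly with a low value. They report only what shows in the picture. A call takes as long as a camera call.
- spot_in(camera, target): "pixel" ([row, column] in pixels, amid what is visible of it).
The state is a dict: "time": time; "q": joint angles; "joint_velocities": joint speeds; "joint_torque": joint torques, N m; "position": TCP position; "tool_rot": TCP orientation; "ft_force": force on the tool from outside, world axes, zero at the start; "moment": the same for the moment, N m; "grip_width": finger opening in m.
Only numpy, scipy, OpenCV 4.12 (cv2) and the standard library are available. Lean on these libraries where they do the work, as an engineer would, in place of code of your own. Each camera call takes 0.05 s, during which the arm holds its last target.

## Working session

There is one attempt and no reset: what is moved stays moved. The work goes in short steps, Python scripts to look and compute and a tool call to move; the robot and the scene stay as the last step left them, time stands still between calls to the robot, and variables do not carry over. Pictures are saved under pics/ and viewed, and the job is handed in when it is done.

Besides the shell and the picture viewer there is one more tool, called after "Call:" by a JSON object that holds its "fn" and its "kwargs". carry_out: Moves the arm, as the interface text tells. Its arguments: {"type":"object","properties":{"deltas":{"type":"array"},"force":{"type":"number"}},"required":["deltas"]}

```bash
mkdir -p pics; ls; cat > h.py <<'E'
from rig import *
import numpy as np, cv2
def world(cam,px,depth=None,z=None):
    i=camera_info(cam);K=np.array(i["mtx"]);d=np.array(i["dist_coeffs"]);R=np.array(i["rotation"]);o=np.array(i["origin"])
    p=cv2.undistortPoints(np.array([[[px[1],px[0]]]],float),K,d)[0,0]
    r=R@np.array([p[0],p[1],1.])
    if z is not None: return o+r*(z-o[2])/r[2]
    return o+r*depth
E
python3 - <<'E'
from h import *
o=get_obs();print({k:np.round(v,3) for k,v in o.items()})
for c in("top","side"):
    im,d=camera(c);cv2.imwrite(f"pics/{c}0.png",im[:,:,::-1]);np.save(f"{c}0.npy",d)
    i=camera_info(c);print(c,np.round(i["origin"],3),np.round(i["rotation"],2).tolist())
for t in ["slug1","dish","board","pan","mould","jar","torch","hexkey","brush","mandrel"]:
    for c in ("top",):
        r=spot_in(c,t)
        print(t,[(np.round(e["pixel"]),round(e["score"],2)) for e in r])
print(get_obs()["time"])
E
```

```text
pics
{'time': np.float64(0.0), 'q': array([ 1.055,  0.528,  1.434, -0.   ,  1.181, -0.179]), 'joint_velocities': array([-0.002, -0.002, -0.001,  0.001,  0.   , -0.002]), 'joint_torque': array([ 1.0000e-03, -4.4004e+01, -1.7660e+01,  6.4000e-02,  5.8000e-02,
       -0.0000e+00]), 'position': array([0.207, 0.589, 0.222]), 'tool_rot': array([ 0.816,  0.578, -0.001,  0.   ]), 'ft_force': array([-0.036, -0.359, -0.168]), 'moment': array([ 0.005, -0.024,  0.01 ]), 'grip_width': np.float64(0.087)}
top [ 0.433 -0.008  1.198] [0.71, -0.7, 0.06, -0.05]
side [0.552 0.957 0.723] [-0.0, 0.88, -0.47, 0.01]
slug1 [(array([231., 283.]), 0.48), (array([280., 302.]), 0.4)]
dish [(array([305., 302.]), 0.72)]
board [(array([263., 312.]), 0.88)]
pan [(array([244., 384.]), 0.7)]
mould [(array([283., 237.]), 0.63)]
jar [(array([300., 109.]), 0.85), (array([304., 302.]), 0.48)]
torch [(array([334., 510.]), 0.61)]
hexkey [(array([163., 322.]), 0.75)]
brush [(array([200., 498.]), 0.84)]
mandrel [(array([224., 123.]), 0.97), (array([298., 109.]), 0.38), (array([263., 314.]), 0.19)]
0.6
```

View pics/top0.png

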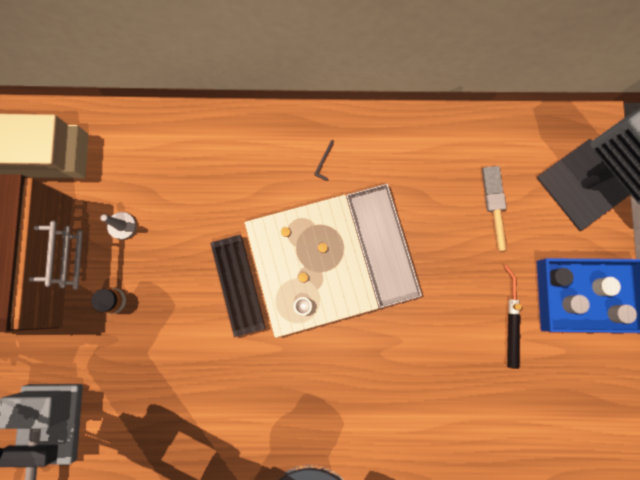

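View pics/side0.png

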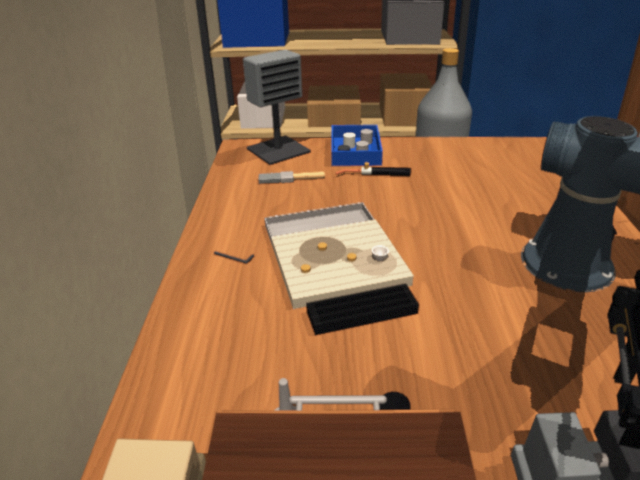

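The top view shows slugs at (232,286), (248,322) and (278,303), and the dish at (306,303). The pan lies on the right at (244,384), towards world -y, and the mould is on the left. The hex key is above at (163,322).

```bash
python3 - <<'E'
s=open('h.py').read().replace('R=np.array(i["rotation"])','R=np.array(i["rotation"]);R=R if R.ndim==2 else Rotation.from_quat(R).as_matrix()').replace("import numpy","from scipy.spatial.transform import Rotation\nimport numpy")
open('h.py','w').write(s)
E
python3 - <<'E'
from h import *
im=cv2.imread("pics/top0.png");hsv=cv2.cvtColor(im,cv2.COLOR_BGR2HSV);d=np.load("top0.npy")
# board corners
h,s,v=[hsv[:,:,k].astype(int) for k in range(3)]
for n,p in {"board":(262,340),"tan":(250,310),"slug":(248,322),"slug2":(232,286),"dish":(306,303),"pan":(250,385)}.items(): print(n,hsv[p],d[p], np.round(world("top",p,depth=d[p]),3))
m=((h>15)&(h<35)&(s<110)&(v>150)).astype(np.uint8)
m=cv2.morphologyEx(m,cv2.MORPH_CLOSE,np.ones((9,9)))
m=cv2.morphologyEx(m,cv2.MORPH_OPEN,np.ones((5,5)))
n,l,st,c=cv2.connectedComponentsWithStats(m);k=l[262,340];print(st[k])
cs,_=cv2.findContours((l==k).astype(np.uint8),0,2);c=max(cs,key=cv2.contourArea)
pts=np.array([world("top",(q[0][1],q[0][0]),z=.03)[:2] for q in c],np.float32)
r=cv2.minAreaRect(pts);print("board rect",r,cv2.boxPoints(r))
# slugs
m=((h>=10)&(h<28)&(s>140)&(v>150)).astype(np.uint8);m[:200]=0;m[:,:262]=0;m[320:]=0;m[:,345:]=0
n,l,st,c=cv2.connectedComponentsWithStats(m)
for k in range(1,n):
  if st[k][4]>15: print(st[k],c[k][::-1],np.round(world("top",c[k][::-1],z=.04),4))
print("dish",world("top",(306,303),z=.054))
cv2.imwrite("pics/crop.png",cv2.resize(im[170:350,200:440],None,fx=3.3,fy=3.3,interpolation=cv2.INTER_CUBIC))
E
```

```text
board [ 20  57 244] 1.1733582 [ 0.548 -0.067  0.029]
tan [ 14  87 199] 1.1708016 [0.575 0.001 0.035]
slug [ 19 155 244] 1.1697013 [ 0.579 -0.026  0.037]
slug2 [ 19 159 244] 1.1729907 [0.615 0.055 0.038]
dish [ 19  14 252] 1.1507914 [0.449 0.015 0.036]
pan [ 11  47 217] 1.2090261 [ 0.58  -0.174 -0.001]
[  246   196   131   140 10126]
board rect ((0.5430524349212646, -0.0004528611898422241), (0.2679196298122406, 0.2386583387851715), 15.90328598022461) [[ 0.38152194  0.07760214]
 [ 0.44691777 -0.15192169]
 [ 0.7045829  -0.07850786]
 [ 0.6391871   0.15101597]]
[262 200  59  16 504] [204.99007937 281.92063492] [0.6765 0.0652 0.04  ]
[282 228   8   8  56] [231.5        285.71428571] [0.6156 0.0557 0.04  ]
[318 243  10   9  66] [247.3030303  322.40909091] [ 0.5802 -0.0273  0.04  ]
[299 273   9   9  66] [276.93939394 303.03030303] [0.5134 0.0156 0.04  ]
[262 294   6  22  28] [304.03571429 264.17857143] [0.4532 0.1007 0.04  ]
dish [0.44915536 0.01471113 0.054     ]
```

View pics/crop.png

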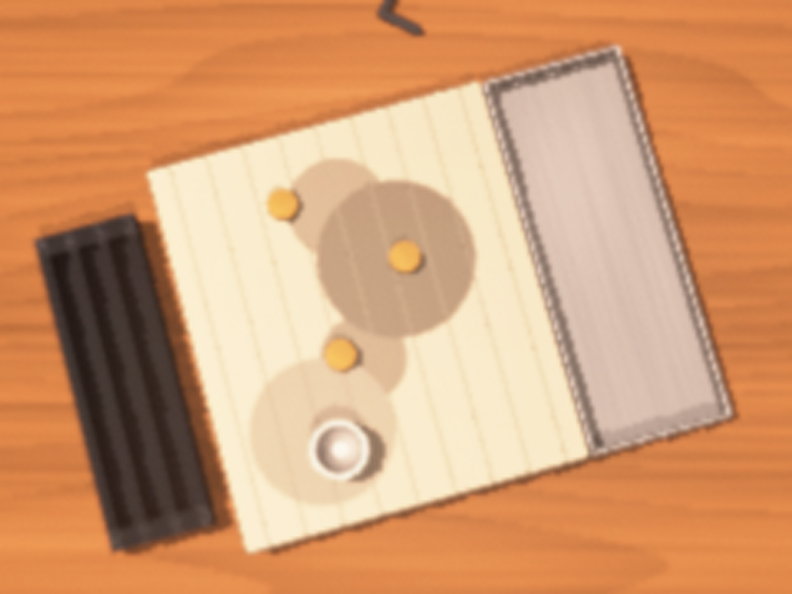

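```bash
cat >> h.py <<'E'
th=np.radians(15.9);C=np.array([.543,-.0005])
ex=np.array([np.cos(th),np.sin(th)]);ey=np.array([-np.sin(th),np.cos(th)])
def b2w(x,y): return C+x*ex+y*ey
def w2b(p): p=np.array(p[:2])-C; return np.array([p@ex,p@ey])
def plan(bx,by,z):
    o=get_obs();R=Rotation.from_quat(o["tool_rot"])
    t=np.r_[b2w(bx,by),z]
    Rt=Rotation.from_matrix(np.column_stack([np.r_[ex,0],np.r_[ey,0]*-1,[0,0,-1]]))
    print("target",np.round(t,4),"units",np.round(R.inv().apply(t-o["position"])/.025,2),"deg",np.round((R.inv()*Rt).as_rotvec(degrees=True),2))
E
python3 - <<'E'
from h import *
for p in [(.6156,.0557),(.5802,-.0273),(.5134,.0156),(.449,.0147)]: print(w2b(p).round(4))
i=[(300,109),(224,123),(163,322)]
for p in i: print(world("top",p,z=.05).round(3))
plan(.0855,.068,.20)
E
```

```text
[0.0852 0.0342]
[ 0.0284 -0.036 ]
[-0.0241  0.0236]
[-0.0862  0.0404]
[0.461 0.436 0.05 ]
[0.628 0.416 0.05 ]
[ 0.773 -0.025  0.05 ]
target [0.6066 0.0883 0.2   ] units [-13.63  21.72   0.9 ] deg [-0.000e+00 -1.000e-02  5.475e+01]
```

Call:
{"fn": "carry_out", "kwargs": {"deltas": [[0.72,-0.85,1.36,0.05,0,0,3.4],[0.72,-1.7,2.72,0.1,0,0,6.8],[0.72,-2.55,4.08,0.15,0,0,10.2],[0.72,-3.4,5.44,0.2,0,0,13.6],[0.72,-4.25,6.8,0.25,0,0,17],[0.72,-5.1,8.16,0.3,0,0,20.4],[0.72,-5.95,9.52,0.35,0,0,23.8],[0.72,-6.8,10.88,0.4,0,0,27.2]], "force": 20}}

```text
time: 1.4
position: [0.4084, 0.3379, 0.2128]
tool_rot: [0.929, 0.369, 0.0, -0.0]
ft_force: [0.9, -0.3, -0.2]
grip_width: 0.0309
```

```bash
python3 -c "
from h import *
plan(.0855,.068,.10);o=get_obs();print(o['time'],o['grip_width'])"
```

```text
target [0.6066 0.0883 0.1   ] units [-1.08 12.7   4.51] deg [-0.   -0.04 27.41]
1.4 0.030878665361892176
```

Call:
{"fn": "carry_out", "kwargs": {"deltas": [[0.72,-0.13,1.6,0.5,0,0,3.9],[0.72,-0.27,3.2,1.0,0,0,7.8],[0.72,-0.4,4.8,1.6,0,0,11.7],[0.72,-0.54,6.4,2.2,0,0,15.6],[0.72,-0.67,8.0,2.8,0,0,19.5],[0.72,-0.8,9.6,3.4,0,0,23.4],[0.72,-0.95,11.2,4.0,0,0,27.4],[0.72,-1.08,12.7,4.5,0,0,27.4]]}}

```text
time: 2.2
position: [0.6072, 0.0884, 0.0993]
tool_rot: [0.99, 0.139, 0.0, -0.0]
ft_force: [0.4, 0.7, 1.0]
grip_width: 0.012
```

```bash
python3 - <<'E'
from h import *
im,d=camera("top");cv2.imwrite("pics/t1.png",cv2.resize(im[170:350,200:440,::-1],None,fx=3.3,fy=3.3,interpolation=cv2.INTER_CUBIC))
im,d=camera("side");cv2.imwrite("pics/s1.png",cv2.resize(im[130:350,200:480,::-1],None,fx=2.7,fy=2.7,interpolation=cv2.INTER_CUBIC))
plan(.0855,.068,.034);o=get_obs();print(o['time'],o['grip_width'],o['position'],w2b(o['position']))
E
```

```text
target [0.6066 0.0883 0.034 ] units [-0.09 -0.13  2.58] deg [ 0.1  -0.09 -0.13]
2.3 0.011822808174922832 [0.60944297 0.08576354 0.09853822] [0.08753364 0.06476054]
```

View pics/t1.png

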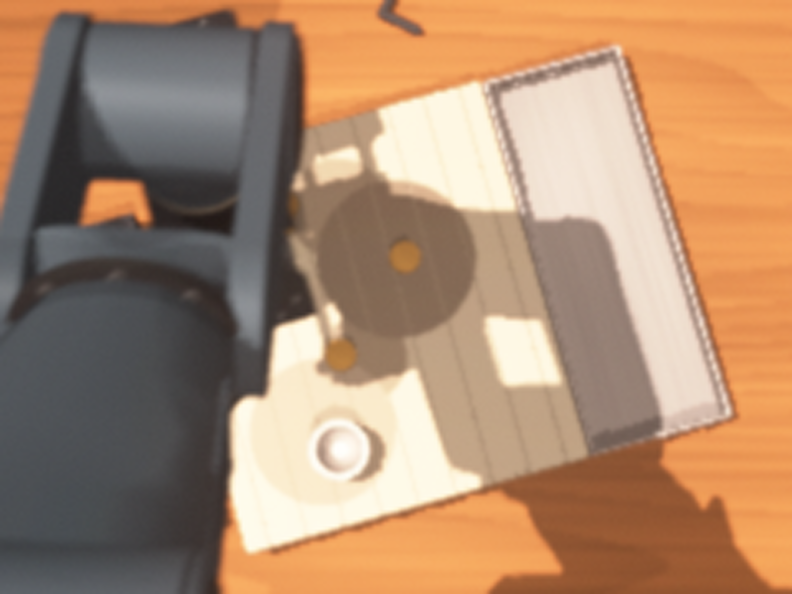

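View pics/s1.png

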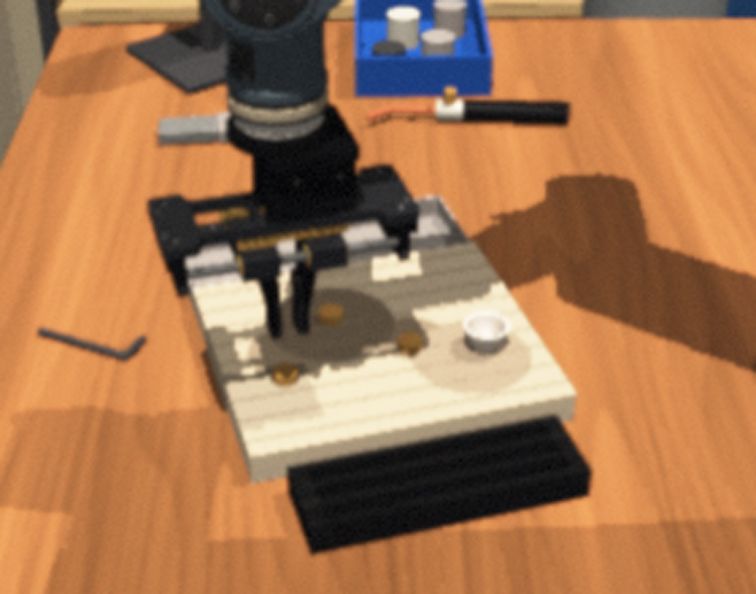

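Call:
{"fn": "carry_out", "kwargs": {"deltas": [[0.72,-0.05,-0.1,0.6,0,0,0],[0.72,-0.08,-0.1,1.2,0,0,0],[0.72,-0.08,-0.1,1.8,0,0,0],[0.72,-0.08,-0.1,2.3,0,0,0],[0.72,-0.08,-0.1,2.5,0,0,0],[0.72,-0.08,-0.1,2.55,0,0,0],[0.72,-0.08,-0.1,2.55,0,0,0],[0.72,-0.08,-0.1,2.55,0,0,0]]}}

```text
time: 3.1
position: [0.604, 0.092, 0.0369]
tool_rot: [0.99, 0.14, 0.001, 0.0]
ft_force: [-0.6, 0.1, 0.1]
grip_width: 0.0125
```

```bash
python3 - <<'E'
from h import *
im,d=camera("side");cv2.imwrite("pics/s2.png",cv2.resize(im[130:350,200:480,::-1],None,fx=2.7,fy=2.7,interpolation=cv2.INTER_CUBIC))
plan(.0855,.068,.034);o=get_obs();print(o['time'],o['position'],w2b(o['position']),o['ft_force'])
E
```

```text
target [0.6066 0.0883 0.034 ] units [0.06 0.17 0.12] deg [ 0.02 -0.08  0.15]
3.15 [0.60404556 0.0919528  0.03696908] [0.08403834 0.07219168] [-0.59014272 -0.68147744 -1.04439544]
```

View pics/s2.png

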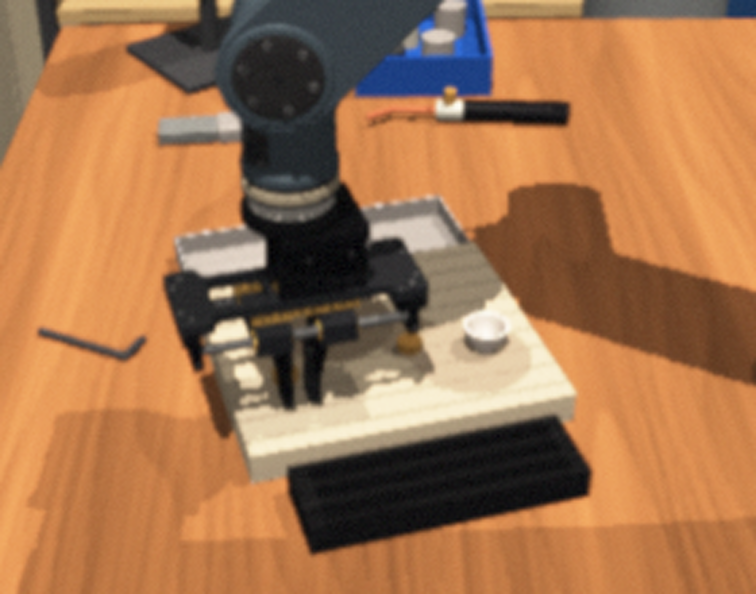

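Call:
{"fn": "carry_out", "kwargs": {"deltas": [[0.72,0.06,0.2,0.1,0,0,0],[0.72,0.06,0.4,0.1,0,0,0],[0.72,0.06,0.6,0.1,0,0,0],[0.72,0.06,0.8,0.1,0,0,0],[0.72,0.06,1.1,0.1,0,0,0],[0.72,0.06,1.4,0.1,0,0,0],[0.72,0.06,1.8,0.1,0,0,0],[0.72,0.06,2.2,0.1,0,0,0]]}}

```text
time: 3.95
position: [0.6204, 0.0386, 0.0338]
tool_rot: [0.99, 0.14, 0.0, 0.0]
ft_force: [-0.7, -0.0, 0.5]
grip_width: 0.0121
```

```bash
python3 - <<'E'
from h import *
im,d=camera("side");cv2.imwrite("pics/s3.png",cv2.resize(im[130:350,200:480,::-1],None,fx=2.7,fy=2.7,interpolation=cv2.INTER_CUBIC))
im,d=camera("top");cv2.imwrite("pics/t3.png",cv2.resize(im[170:350,200:440,::-1],None,fx=3.3,fy=3.3,interpolation=cv2.INTER_CUBIC))
plan(.0855,-.135,.034);o=get_obs();print(o['time'],o['position'],w2b(o['position']),o['ft_force'])
E
```

```text
target [ 0.6622 -0.1069  0.034 ] units [-0.01  6.01  0.  ] deg [ 0.05 -0.06  0.04]
4.05 [0.62107709 0.03760957 0.03388248] [0.08553043 0.01526161] [-0.48718613 -0.11332806 -0.2460174 ]
```

View pics/s3.png

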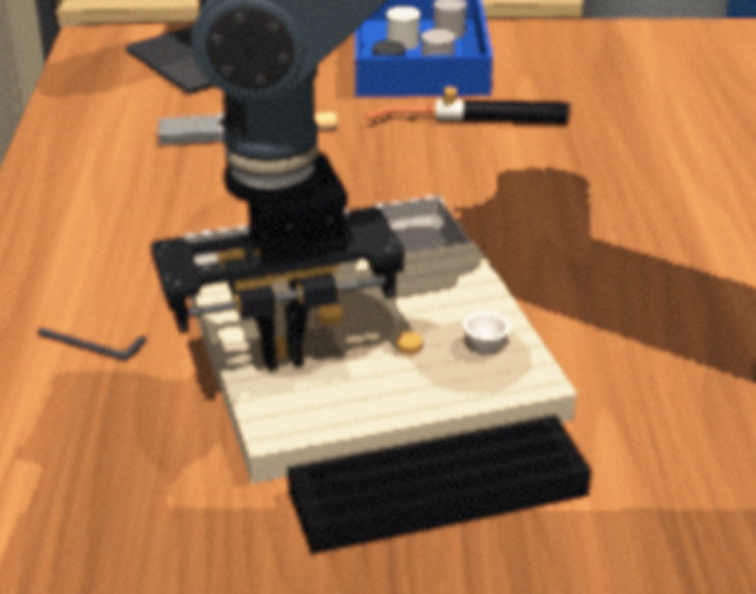

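View pics/t3.png

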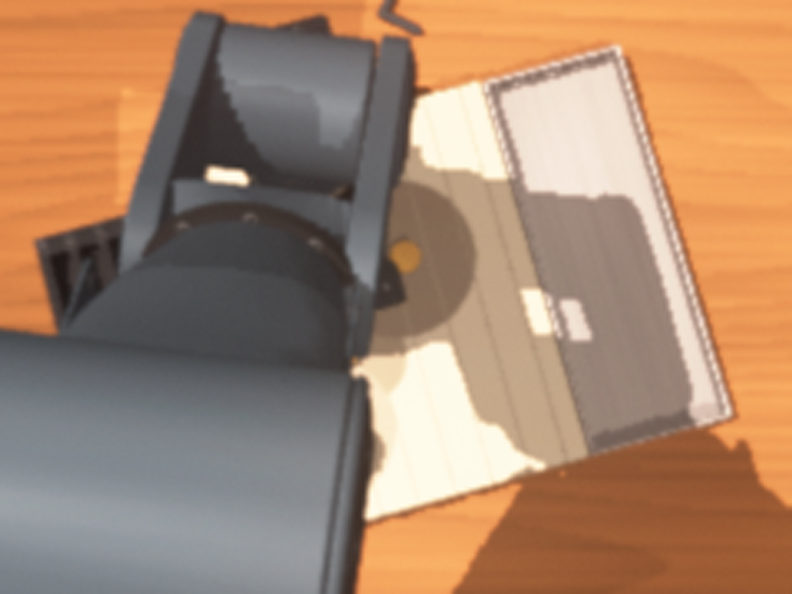

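The side view shows slug A at (283,345), nested between the fingertips. The other slugs and the dish haven't moved, so I'll continue the push.

Call:
{"fn": "carry_out", "kwargs": {"deltas": [[0.72,0,0.4,0,0,0,0],[0.72,0,0.8,0,0,0,0],[0.72,0,1.2,0,0,0,0],[0.72,0,1.6,0,0,0,0],[0.72,0,2.0,0,0,0,0],[0.72,0,2.4,0,0,0,0],[0.72,0,2.8,0,0,0,0],[0.72,0,3.2,0,0,0,0]]}}

```text
time: 4.85
position: [0.6425, -0.0383, 0.0338]
tool_rot: [0.99, 0.14, -0.0, -0.0]
ft_force: [0.2, 0.5, 0.1]
grip_width: 0.012
```

Call:
{"fn": "carry_out", "kwargs": {"deltas": [[0.72,0,0.4,0,0,0,0],[0.72,0,0.8,0,0,0,0],[0.72,0,1.2,0,0,0,0],[0.72,0,1.6,0,0,0,0],[0.72,0,2.0,0,0,0,0],[0.72,0,2.4,0,0,0,0],[0.72,0,2.8,0,0,0,0],[0.72,0,2.9,0,0,0,0]]}}

```text
time: 5.65
position: [0.6629, -0.1087, 0.0339]
tool_rot: [0.99, 0.139, 0.0, 0.0]
ft_force: [0.1, 0.7, 0.5]
grip_width: 0.0119
```

```bash
python3 - <<'E'
from h import *
im,d=camera("side");cv2.imwrite("pics/s4.png",cv2.resize(im[130:350,200:480,::-1],None,fx=2.7,fy=2.7,interpolation=cv2.INTER_CUBIC))
plan(.0284,0,.034);o=get_obs();print(o['time'],o['position'],w2b(o['position']),o['ft_force'])
E
```

```text
target [0.5703 0.0073 0.034 ] units [-2.28 -5.47 -0.01] deg [ 0.03 -0.03  0.08]
5.7 [ 0.66277672 -0.10845556  0.03383806] [ 0.0856188  -0.13663926] [ 0.50728947  0.0213425  -0.93610242]
```

View pics/s4.png

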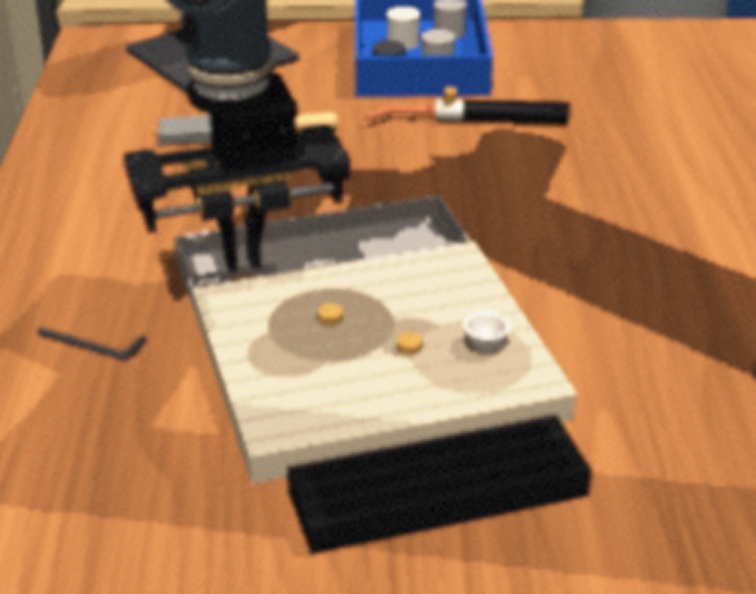

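Slug A has left the board. Slugs B (330,313) and C (409,342) and the dish haven't moved. Next I'll lift and go behind B.

Call:
{"fn": "carry_out", "kwargs": {"deltas": [[0.72,0,0,-1.2,0,0,0],[0.72,-0.3,-0.7,-1.6,0,0,0],[0.72,-0.9,-2.1,-1.6,0,0,0],[0.72,-1.5,-3.5,-1.6,0,0,0],[0.72,-2.1,-4.9,-1.6,0,0,0],[0.72,-2.28,-5.5,-1.6,0,0,0],[0.72,-2.28,-5.55,-1.4,0,0,0],[0.72,-2.28,-5.55,-1.2,0,0,0]]}}

```text
time: 6.5
position: [0.5709, 0.0101, 0.0639]
tool_rot: [0.99, 0.14, 0.001, 0.001]
ft_force: [0.9, 0.0, -0.5]
grip_width: 0.012
```

```bash
python3 - <<'E'
from h import *
im,d=camera("top");cv2.imwrite("pics/t5.png",cv2.resize(im[170:350,200:440,::-1],None,fx=3.3,fy=3.3,interpolation=cv2.INTER_CUBIC))
plan(.0284,0,.034);o=get_obs();print(o['time'],o['position'],w2b(o['position']),o['ft_force'])
E
```

```text
target [0.5703 0.0073 0.034 ] units [-0.04  0.08  1.16] deg [ 0.06 -0.07  0.14]
6.55 [0.57066631 0.00960849 0.06289776] [0.02937715 0.00214231] [-0.54773941  0.00712928 -0.52382384]
```

View pics/t5.png

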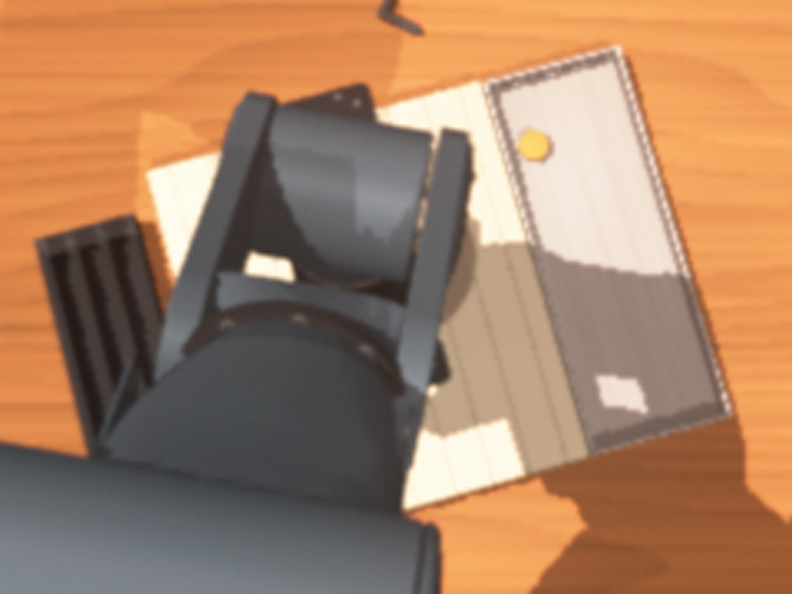

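Slug A lies flat in the pan at (533,146). Next: lower behind B and sweep it.

Call:
{"fn": "carry_out", "kwargs": {"deltas": [[0.72,-0.04,0,0.4,0,0,0],[0.72,-0.04,0,0.8,0,0,0],[0.72,-0.04,0,1.1,0,0,0],[0.72,-0.04,0,1.16,0,0,0],[0.72,-0.04,0,1.16,0,0,0],[0.72,-0.04,0.2,1.16,0,0,0],[0.72,-0.04,0.4,1.16,0,0,0],[0.72,-0.04,0.6,1.16,0,0,0]]}}

```text
time: 7.35
position: [0.5729, -0.0048, 0.0352]
tool_rot: [0.99, 0.14, 0.001, 0.0]
ft_force: [-0.1, 0.5, 0.1]
grip_width: 0.0124
```

```bash
python3 - <<'E'
from h import *
im,d=camera("side");cv2.imwrite("pics/s6.png",cv2.resize(im[130:350,200:480,::-1],None,fx=2.7,fy=2.7,interpolation=cv2.INTER_CUBIC))
plan(.0284,-.137,.034);o=get_obs();print(o['time'],o['position'],w2b(o['position']),o['ft_force'])
E
```

```text
target [ 0.6078 -0.1245  0.034 ] units [0.01 4.95 0.06] deg [ 0.07 -0.09  0.12]
7.4 [ 0.57337366 -0.00556356  0.03525095] [ 0.0278244  -0.01319098] [-0.04878798 -0.47129403  0.2479525 ]
```

View pics/s6.png

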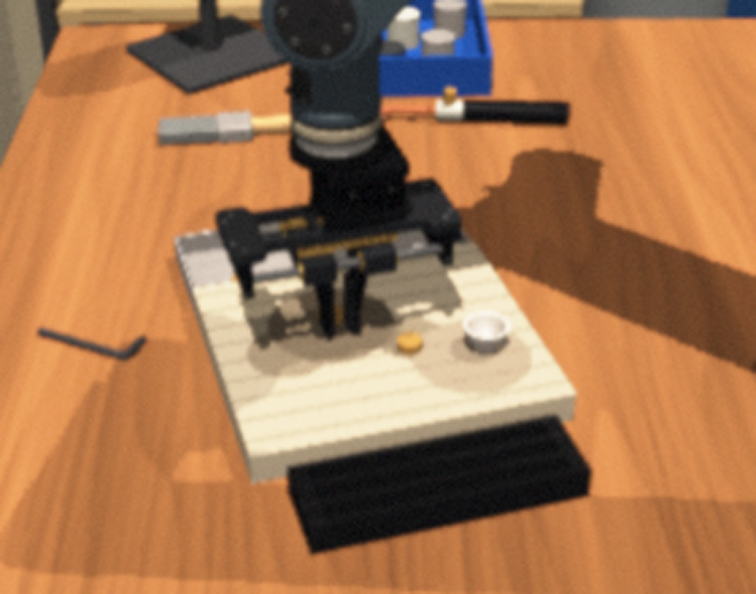

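Slug B shows between the fingertips at (340,315), so I'll push on.

Call:
{"fn": "carry_out", "kwargs": {"deltas": [[0.72,0,0.2,0.04,0,0,0],[0.72,0,0.5,0.05,0,0,0],[0.72,0,0.8,0.05,0,0,0],[0.72,0,1.2,0.05,0,0,0],[0.72,0,1.6,0.05,0,0,0],[0.72,0,2.0,0.05,0,0,0],[0.72,0,2.4,0.05,0,0,0],[0.72,0,2.8,0.05,0,0,0]]}}

```text
time: 8.2
position: [0.5919, -0.0724, 0.0335]
tool_rot: [0.99, 0.139, -0.0, -0.0]
ft_force: [-0.5, 0.3, 0.1]
grip_width: 0.0121
```

Call:
{"fn": "carry_out", "kwargs": {"deltas": [[0.72,0,0.4,0,0,0,0],[0.72,0,0.8,0,0,0,0],[0.72,0,1.2,0,0,0,0],[0.72,0,1.6,0,0,0,0],[0.72,0,2.0,0,0,0,0],[0.72,0,2.2,0,0,0,0],[0.72,0,2.2,0,0,0,0]]}}

```text
time: 8.9
position: [0.6073, -0.1253, 0.0336]
tool_rot: [0.99, 0.139, 0.0, 0.0]
ft_force: [-0.4, 0.1, 0.6]
grip_width: 0.0123
```

```bash
python3 - <<'E'
from h import *
im,d=camera("side");cv2.imwrite("pics/s7.png",cv2.resize(im[130:350,200:480,::-1],None,fx=2.7,fy=2.7,interpolation=cv2.INTER_CUBIC))
plan(-.0241,.058,.064);o=get_obs();print(o['time'],o['position'],w2b(o['position']),o['ft_force'])
E
```

```text
target [0.5039 0.0487 0.064 ] units [-2.05 -7.8  -1.22] deg [-0.01  0.    0.11]
8.95 [ 0.60686282 -0.12464009  0.03349221] [ 0.02741019 -0.13688646] [0.66507858 0.23148084 0.32760454]
```

View pics/s7.png

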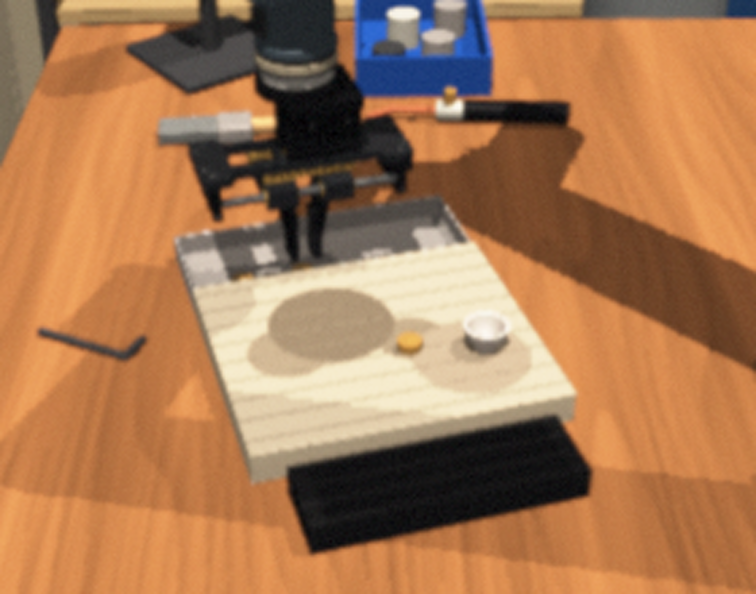

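Slug B has gone over the edge, with a sliver visible in the pan at (305,268). C (409,342) and the dish haven't moved. Now I'll go behind C, clear of the dish.

Call:
{"fn": "carry_out", "kwargs": {"deltas": [[0.72,0,0,-1.2,0,0,0],[0.72,-0.2,-0.7,-2.0,0,0,0],[0.72,-0.5,-2.1,-2.0,0,0,0],[0.72,-0.9,-3.6,-2.0,0,0,0],[0.72,-1.3,-5.1,-2.0,0,0,0],[0.72,-1.7,-6.6,-2.0,0,0,0],[0.72,-2.05,-7.8,-2.0,0,0,0],[0.72,-2.05,-7.8,-1.8,0,0,0]]}}

```text
time: 9.75
position: [0.4995, 0.0525, 0.0788]
tool_rot: [0.99, 0.142, -0.002, -0.001]
ft_force: [-0.1, 0.5, 0.5]
grip_width: 0.0122
```

```bash
python3 - <<'E'
from h import *
im,d=camera("side");cv2.imwrite("pics/s8.png",cv2.resize(im[130:350,200:480,::-1],None,fx=2.7,fy=2.7,interpolation=cv2.INTER_CUBIC))
plan(-.0241,.058,.034);o=get_obs();print(o['time'],o['position'],w2b(o['position']),o['ft_force'])
E
```

```text
target [0.5039 0.0487 0.034 ] units [0.07 0.11 1.76] deg [-0.06  0.12  0.36]
9.8 [0.5016609  0.05089875 0.07807405] [-0.02567636  0.06075753] [ 0.63218068 -0.02167589  0.21015369]
```

View pics/s8.png

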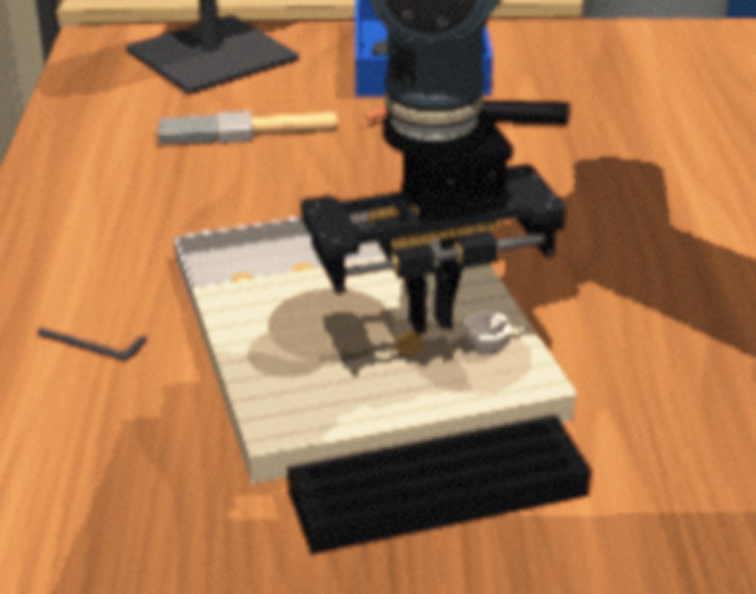

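Call:
{"fn": "carry_out", "kwargs": {"deltas": [[0.72,0.04,0.06,0.3,0,0,0.2],[0.72,0.04,0.06,0.6,0,0,0.2],[0.72,0.04,0.06,0.9,0,0,0.2],[0.72,0.04,0.06,1.2,0,0,0.2],[0.72,0.04,0.06,1.5,0,0,0.2],[0.72,0.04,0.06,1.75,0,0,0.2],[0.72,0.04,0.06,1.75,0,0,0.2],[0.72,0.04,0.06,1.75,0,0,0.2]]}}

```text
time: 10.6
position: [0.505, 0.0477, 0.0346]
tool_rot: [0.99, 0.138, -0.0, -0.0]
ft_force: [-0.9, -0.9, 0.0]
grip_width: 0.0122
```

```bash
python3 - <<'E'
from h import *
im,d=camera("side");cv2.imwrite("pics/s9.png",cv2.resize(im[130:350,200:480,::-1],None,fx=2.7,fy=2.7,interpolation=cv2.INTER_CUBIC))
plan(-.0241,-.137,.034);o=get_obs();print(o['time'],o['position'],w2b(o['position']),o['ft_force'])
E
```

```text
target [ 0.5574 -0.1389  0.034 ] units [-0.03  7.75  0.03] deg [ 0.   -0.01 -0.05]
10.65 [0.50522245 0.04774441 0.03485675] [-0.02311523  0.05674815] [ 0.04386368 -0.51176618 -0.03092638]
```

View pics/s9.png

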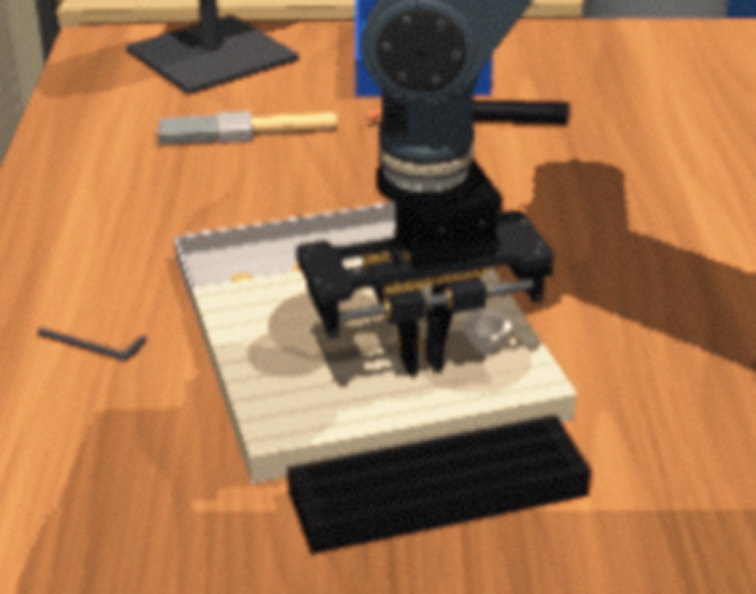

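The fingers stand behind C, lined up with its lane to within about 3 mm, and well clear of the dish at (490,328).

Call:
{"fn": "carry_out", "kwargs": {"deltas": [[0.72,0.03,0.2,0.03,0,0,0],[0.72,0.03,0.4,0.03,0,0,0],[0.72,0.03,0.6,0.03,0,0,0],[0.72,0.03,0.8,0.03,0,0,0],[0.72,0.03,1.1,0.03,0,0,0],[0.72,0.03,1.4,0.03,0,0,0],[0.72,0.03,1.8,0.03,0,0,0],[0.72,0.03,2.2,0.03,0,0,0]]}}

```text
time: 11.45
position: [0.5211, -0.0058, 0.0341]
tool_rot: [0.99, 0.138, 0.0, 0.0]
ft_force: [0.8, 0.4, 0.3]
grip_width: 0.0123
```

```bash
python3 - <<'E'
from h import *
im,d=camera("side");cv2.imwrite("pics/s10.png",cv2.resize(im[130:350,200:480,::-1],None,fx=2.7,fy=2.7,interpolation=cv2.INTER_CUBIC))
plan(-.0235,-.137,.034);o=get_obs();print(o['time'],o['position'],w2b(o['position']),o['ft_force'])
E
```

```text
target [ 0.5579 -0.1387  0.034 ] units [-0.06  5.44  0.01] deg [ 0.08 -0.09 -0.11]
11.5 [ 0.5222709  -0.00734611  0.03411694] [-0.02181158 -0.00090526] [ 0.48664332 -1.21945895 -0.23647247]
```

View pics/s10.png

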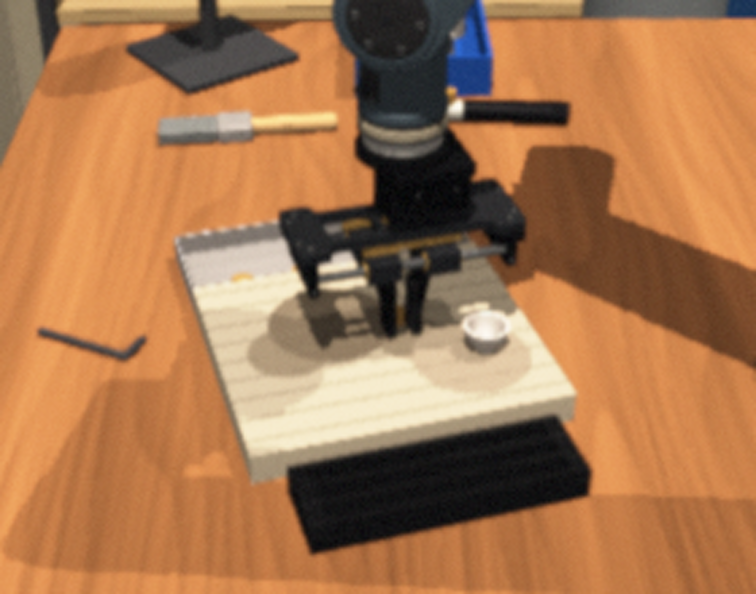

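Slug C is nested at (401,318) and the dish hasn't moved, so I'll finish the push.

Call:
{"fn": "carry_out", "kwargs": {"deltas": [[0.72,0,0.4,0,0,0,0],[0.72,0,0.8,0,0,0,0],[0.72,0,1.2,0,0,0,0],[0.72,0,1.6,0,0,0,0],[0.72,0,2.0,0,0,0,0],[0.72,0,2.4,0,0,0,0],[0.72,0,2.8,0,0,0,0],[0.72,0,3.2,0,0,0,0]]}}

```text
time: 12.3
position: [0.5429, -0.0828, 0.034]
tool_rot: [0.99, 0.138, -0.0, -0.0]
ft_force: [-0.9, 0.5, -0.4]
grip_width: 0.0121
```

Call:
{"fn": "carry_out", "kwargs": {"deltas": [[0.72,0,0.4,0,0,0,0],[0.72,0,0.8,0,0,0,0],[0.72,0,1.2,0,0,0,0],[0.72,0,1.6,0,0,0,0],[0.72,0,2.0,0,0,0,0],[0.72,0,2.2,0,0,0,0],[0.72,0,2.25,0,0,0,0],[0.72,0,2.25,0,0,0,0]]}}

```text
time: 13.1
position: [0.5579, -0.1361, 0.034]
tool_rot: [0.99, 0.138, -0.0, -0.0]
ft_force: [0.3, 0.4, 0.4]
grip_width: 0.0126
```

Call:
{"fn": "carry_out", "kwargs": {"deltas": [[0.72,0,0,-0.8,0,0,0],[0.72,0,0,-1.8,0,0,0],[0.72,0,-1.0,-3.0,0,0,0],[0.72,0,-2.4,-3.6,0,0,0],[0.72,0,-4.0,-4.0,0,0,0],[0.72,0,-5.6,-4.0,0,0,0],[0.72,0,-7.2,-4.0,0,0,0],[0.72,0,-8.6,-4.0,0,0,0]]}}

```text
time: 13.9
position: [0.4978, 0.073, 0.1342]
tool_rot: [0.99, 0.138, -0.0, -0.0]
ft_force: [0.4, -0.2, -0.9]
grip_width: 0.0122
```

```bash
python3 - <<'E'
from h import *
im,d=camera("top");cv2.imwrite("pics/t11.png",cv2.resize(im[170:350,200:440,::-1],None,fx=3.3,fy=3.3,interpolation=cv2.INTER_CUBIC))
o=get_obs();print(o['time'],o['position'],w2b(o['position']),o['ft_force'])
hsv=cv2.cvtColor(im,cv2.COLOR_RGB2HSV);h,s,v=[hsv[:,:,k].astype(int) for k in range(3)]
m=((h>=10)&(h<28)&(s>110)&(v>90)).astype(np.uint8)
n,l,st,c=cv2.connectedComponentsWithStats(m)
for k in range(1,n):
  if 20<st[k][4]<120:
    w=world("top",c[k][::-1],z=.013);b=w2b(w);print(st[k][4],c[k][::-1].round(),"board",b.round(4),"z",world("top",c[k][::-1],depth=d[tuple(c[k][::-1].round().astype(int))])[2])
E
```

```text
13.95 [0.49483157 0.07718862 0.13400967] [-0.02504206  0.08791254] [-2.33550943  3.24478245  0.94694783]
40 [201.  10.] board [0.3254 0.6223] z 0.20119231832109274
66 [214. 361.] board [ 0.0832 -0.1458] z 0.015125810359127856
65 [237. 368.] board [ 0.0256 -0.1459] z 0.016672891347399466
60 [243.  73.] board [0.1936 0.5061] z -0.00033648113898743226
55 [255.  72.] board [0.1658 0.514 ] z 0.004108265143821788
66 [258. 375.] board [-0.0246 -0.1466] z 0.016794521282972097
104 [271.  71.] board [0.131  0.5245] z 0.004471905827022393
25 [306.  51.] board [0.067  0.5808] z 0.06830724730443216
22 [318.  50.] board [0.0416 0.588 ] z 0.06799894683737118
```

View pics/t11.png

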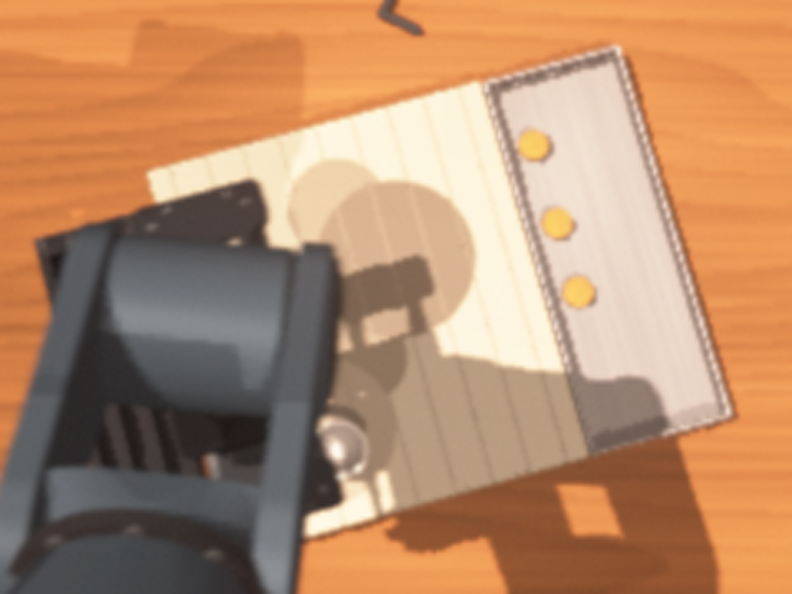

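All three slugs lie flat in the pan at (533,146), (557,222) and (579,291). I'll let the arm settle, check the dish from the side, and hand in.

Call:
{"fn": "carry_out", "kwargs": {"deltas": [[0.72,0,0,-0.5,0,0,0],[0.72,0,0,-1,0,0,0],[0.72,0,0,-1,0,0,0],[0.72,0,0,-1,0,0,0]]}}

```text
time: 14.35
position: [0.4991, 0.0709, 0.159]
tool_rot: [0.99, 0.138, 0.0, 0.0]
ft_force: [0.4, -0.0, 0.8]
grip_width: 0.0117
```

```bash
python3 - <<'E'
from h import *
a=cv2.imread("pics/side0.png")
im,d=camera("side");b=im[:,:,::-1]
cv2.imwrite("pics/s12.png",cv2.resize(b[130:350,200:480],None,fx=2.7,fy=2.7,interpolation=cv2.INTER_CUBIC))
for t in ["dish","hexkey","brush","torch","jar","mandrel"]: print(t,[(np.round(e["pixel"]),round(e["score"],2)) for e in spot_in("side",t)][:1])
o=get_obs();print(o['time'],o['position'],o['ft_force'])
E
```

```text
dish [(array([250., 382.]), 0.56)]
hexkey [(array([256., 229.]), 0.56)]
brush [(array([176., 281.]), 0.65)]
torch []
jar [(array([400., 395.]), 0.98)]
mandrel [(array([393., 281.]), 0.68)]
14.7 [0.49915505 0.07063101 0.15866232] [-0.20306041  0.0962672  -1.00408912]
```

View pics/s12.png

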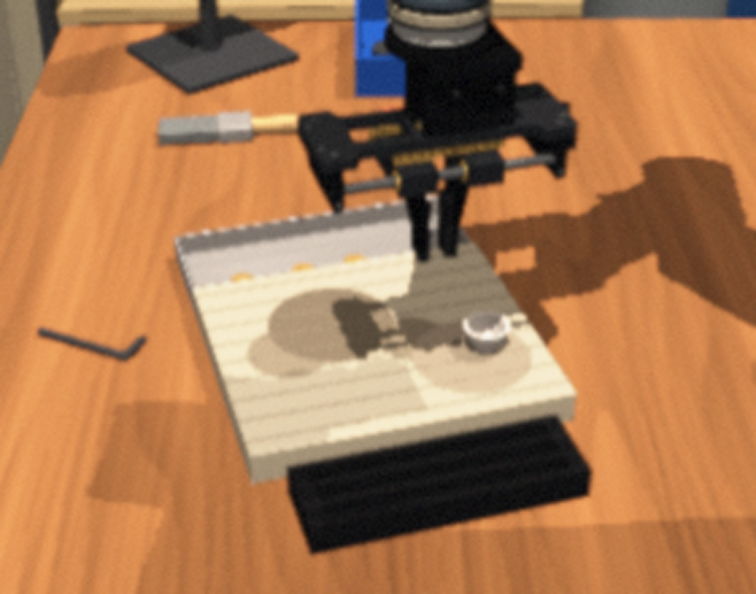

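The dish is upright at (486,330), the same place as before. The slugs show in the pan at (243,278), (303,268) and (355,258), and the arm is clear of everything.

```bash
python3 -c "
from h import *
print(hand_in())"
```

```text
the job is handed in; nothing more can be done
None
```

I swept all three brass slugs over the board's edge into the catch pan and handed the job in at about 14.7 s of the 50 s allowed. I pushed them one at a time with the fingertips 12 mm apart, so each slug nested between the tips, and none was picked up.

- **Slugs:** the last top view shows all three lying flat in the pan. Their centres are about 26 mm from its middle in y, where 47 mm is allowed, and between -25 and 83 mm in x, where 132 mm is allowed. Their tops are about 16 mm above the bench, below the 24 mm rim.
- **Dish and bench:** the dish stands upright in the same image position as before. The hex key and brush look unmoved in the side view, and the wrist force readings I took were all under 5 N.
- **Gaps in the checks:** the finder missed the torch in the last side view because the arm hid it. It was visible and in place earlier, and the arm did not go near it. The jar and mandrel were found, but I did not compare their positions with the start. The handed-in job gave no verdict.

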